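# Turn the mirrored brackets in the kitting rack

## Task

The row of mounting brackets in the rack must all face like the pattern bracket bolted between the wooden blocks at the end of the rack: arm pointing to the same side. Lift out each bracket that stands mirrored, turn it back to front and put it back upright, fully down in its own pocket. Brackets that already match stay as they are, and the T-shaped one is left alone in its pocket.

Things in the scene. Friction and masses are not known exactly. Their poses are not given: they have to be found in the camera images.
- pattern (a point): the pattern: a bracket of the same shape, size and axes as bracket_1 to 3 (arm at the top towards its -x), fixed between two screwed plywood blocks at the +y end of the rack. The 4 pockets follow 90, 180, 270 and 360 mm to its -y side, parallel to it. Origin: centre of its foot's underside, 10 mm over the table
- rack_front (a point): middle of the pockets' side of the front edge of the fixed plywood rack base (120 x 450 x 10 mm); the pattern's arm points to this edge; 60 mm in front (-x) of the pockets' centres, axes as the pattern. Black pockets: 99 mm long (x), 14 wide (y); over the table: floor 10 mm, upright walls to 34, then flaring to about 38 wide at 49. Three hold brackets, one a T
- bracket_1: loose flat steel bracket upright in a rack pocket, 10 mm thick (y), 0.28 to 0.46 kg, 100 mm tall (z): foot 76 mm long (x), 26 high; leg 26 wide up its middle; one arm, 24 high, at the top towards -x, ending 46 mm from the middle. Origin: centre of the foot's underside. Both faces alike. It stands as the pattern does or back to front (mirrored): then half a turn about z makes it match
- bracket_2: loose flat steel bracket upright in a rack pocket, 10 mm thick (y), 0.28 to 0.46 kg, 100 mm tall (z): foot 76 mm long (x), 26 high; leg 26 wide up its middle; one arm, 24 high, at the top towards -x, ending 46 mm from the middle. Origin: centre of the foot's underside. Both faces alike. It stands as the pattern does or back to front (mirrored): then half a turn about z makes it match
- bracket_3: loose flat steel bracket upright in a rack pocket, 10 mm thick (y), 0.28 to 0.46 kg, 100 mm tall (z): foot 76 mm long (x), 26 high; leg 26 wide up its middle; one arm, 24 high, at the top towards -x, ending 46 mm from the middle. Origin: centre of the foot's underside. Both faces alike. It stands as the pattern does or back to front (mirrored): then half a turn about z makes it match
- tee: the T-shaped steel bracket, a bystander to be left in its pocket: 10 mm thick (its y), foot 76 mm (its x), arms 46 mm to both sides at the top, 100 mm tall. Origin: centre of its foot's underside
Things that resemble listed ones, but are neither listed nor needed, are in the scene too. What is shaped like the bracket_3 but yellow is not meant.

How it is judged:
By the outcome, as a careful person would: the job done as asked, in the order asked, and still so for the second after the job is handed in, with the robot touching nothing.
It also fails if it takes over 58 s, if anything falls off the work surface, if the arm or the gripper's body presses on something with over 40 N, if the wrist force passes 120 N, or if a joint passes its speed limit or range.

## Robot

A 6-joint arm with a two-finger parallel gripper is mounted at the origin on the work surface. World frame = base frame: x ahead of the robot, y to its left, z up, the work surface at z = 0. Lengths are in m, angles in rad, forces in N, time in s.
With the tool pointing down it reaches from about 0.375 to 0.925 m from the base axis. Payload 5.7 kg.
Tool frame: the origin (TCP) lies midway between the tips of the shut fingers; the grasp point (between the pads) lies env.grasp_offset behind it (env.grasp_offset is the distance from the TCP to the grasp point, in m); z points along the fingers, y is the line along which they close (so a half turn about z gives the same grasp; the last joint's range is limited). The gripper opens to 85 mm and grips with 20 to 120 N. Pads are 22 mm wide; open, the fingers measure 114 mm over their backs; the gripper's body (76 mm by 85 mm) begins 54 mm behind the grasp point. The pads swing forward as they close: fully open they stand 13 mm farther back than shut.
Start: joints at [1.048, 0.359, 1.51, -0, 1.272, -0.115], TCP at [0.238, 0.551, 0.231] pointing down, gripper open.
Joint ranges: [-2.97, 2.97], [-1.01, 2.36], [0.21, 2.38], [-0.96, 4.11], [0.2, 2.71], [-2.98, 2.98]. Speed limits (rad/s): [2.39, 2.39, 3.14, 3.14, 3.14, 3.14].

## Interface

Orientations are given as a unit quaternion [x, y, z, w].
In Python, from bench import env, vision, ticket, telemetry gives the robot as it stands. Calls block until the motion is done:
- env.goto(position, orientation): joint-space move of the TCP to a pose.
- env.movel(position, vel=0.15, ori=None): straight line of the TCP; ori=None keeps the orientation; vel is the mean speed in m/s.
- env.move_j(angles): joint-space move.
- env.command_gripper(opening, squeeze=None): finger opening in m; squeeze is the grip in N (None keeps the last); returns when the fingers have stopped.
- env.pause(seconds).
- env.solve_ik(position, orientation): joint angles nearest the present ones, or None.
- vision.snapshot(name): name is "scene" or "top" or "wrist"; returns (picture, depth): 400x640x3 uint8, blue, green, red; 400x640 float32, m along the optical axis (not along the pixel's ray), 0 where there is no reading.
- vision.camera_params(name): a dict with "vfov" (degrees; the focal length in pixels is half the picture's height over the tangent of half this angle, whatever the lens; pixels are square), "cx", "cy" (the principal point, pixels), "D" ([k1, k2, p1, p2, k3] as OpenCV has them; the pictures are not rectified), "rvec" (rotation vector, rad) and "tvec" (3), from world to camera coordinates, as OpenCV has them; the wrist camera has in their place "hand_eye" (4x4, takes a point from camera to tool coordinates, whose origin is the TCP and whose axes are the flange's). Camera axes: x right, y down, z forward; pixel columns grow to the right and rows downward; lengths in m; the calibration is good to about 2 mm. A picture is of the moment at which its call begins: read the wrist's pose just before it. camera_params takes no time and is no camera call.
A pose or a line that the arm cannot do raises env.PlanningError and nothing moves.
- ticket.close_job(): hands the job in; it is judged then, once.
Readings, each from a call of its own:
- telemetry.current_time_s(): time.
- telemetry.current_joints(): joint angles.
- telemetry.current_qd(): joint speeds.
- telemetry.current_tau(): joint torques, N m.
- telemetry.current_eef_pos(): TCP position.
- telemetry.current_tcp_rot(): TCP orientation.
- telemetry.current_force(): force on the tool from outside, world axes, zero at the start.
- telemetry.current_moment(): the same for the moment, N m.
- telemetry.current_grip_width(): finger opening in m.
- telemetry.current_grasp_force(): force on a finger pad.
Only numpy, scipy, OpenCV 4.12 (cv2) and the standard library are available. Lean on these libraries where they do the work, as an engineer would, in place of code of your own. Each camera call takes 0.05 s, during which the arm holds its last target. There are 200 camera calls.

## Working session

There is one attempt and no reset: what is moved stays moved. The work goes in short steps, each a Python script; the robot and the scene stay as the last script left them, time stands still between calls to the robot, and variables do not carry over. Pictures are saved under pics/ and viewed, at most 10 in all, crops included, and the job is handed in when it is done.

```bash
ls; mkdir -p pics; python3 - <<'E'
from bench import env, vision, ticket, telemetry
import cv2,numpy as np
for n in("scene","top"):
    p,d=vision.snapshot(n); cv2.imwrite(f"pics/{n}0.png",p); np.save(f"pics/{n}0.npy",d)
    print(n,vision.camera_params(n))
print(vision.camera_params("wrist"),env.grasp_offset,telemetry.current_time_s(),telemetry.current_tcp_rot())
E
```

```text
pics
scene {'vfov': 50.88466933744444, 'cx': 320.919521287894, 'cy': 203.13392772644747, 'D': array([-0.10644597,  0.        ,  0.        ,  0.        ,  0.        ]), 'rvec': array([ 1.74021583,  1.75950696, -0.71898179]), 'tvec': array([-0.06536669, -0.38765449,  1.13383441])}
top {'vfov': 50.24799854806723, 'cx': 320.8322125543422, 'cy': 204.69570626533692, 'D': array([-0.08437613,  0.        ,  0.        ,  0.        ,  0.        ]), 'rvec': array([ 2.12987006, -2.08896874,  0.17969335]), 'tvec': array([0.06140535, 0.58059804, 0.76103164])}
{'vfov': 70.41388914091459, 'cx': 316.26347624962796, 'cy': 197.69270240824122, 'D': array([0.00636597, 0.        , 0.        , 0.        , 0.        ]), 'hand_eye': array([[-3.89372919e-04, -9.54964889e-01, -2.96718570e-01,
         7.63922072e-02],
       [ 9.99999922e-01, -3.53545282e-04, -1.74406199e-04,
         5.74366326e-04],
       [ 6.16483460e-05, -2.96718615e-01,  9.54964952e-01,
        -1.41407527e-01],
       [ 0.00000000e+00,  0.00000000e+00,  0.00000000e+00,
         1.00000000e+00]])} 0.0187 0.1 [ 2.02505882e-01  9.79280711e-01 -7.67265743e-04 -2.60333185e-04]
```

View pics/scene0.png

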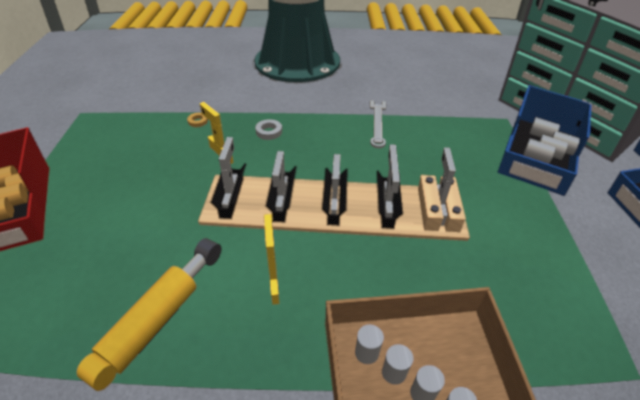

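View pics/top0.png

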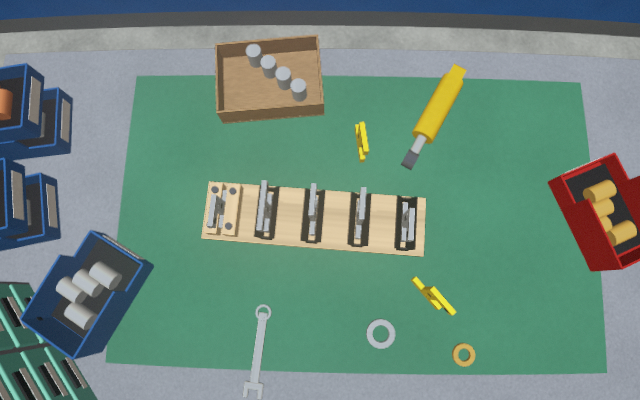

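The scene view shows the pattern at about (447,175), with four grey brackets to its left at (390,180), (335,185), (280,180) and (228,175). In the top view the pattern is at (217,207) and the pockets are at x≈265, 313, 360 and 407. The yellow ones are decoys. Next I'll build a metric height map from the depth and enlarge a crop.

```bash
cat > h.py <<'E'
import cv2,numpy as np
from scipy.spatial.transform import Rotation as R
from bench import env, vision, ticket, telemetry
def K(c):
    f=200/np.tan(np.radians(c["vfov"])/2); return np.array([[f,0,c["cx"]],[0,f,c["cy"]],[0,0,1]])
def pose(n,c,tcp=None):  # cam->world R,t
    if n=="wrist":
        p,q=tcp; H=np.array(c["hand_eye"]); Rt=R.from_quat(q).as_matrix()
        return Rt@H[:3,:3], Rt@H[:3,3]+p
    Rm=cv2.Rodrigues(c["rvec"])[0]; return Rm.T,-Rm.T@c["tvec"]
def rays(n,uv,tcp=None):
    c=vision.camera_params(n); Rm,t=pose(n,c,tcp)
    x=cv2.undistortPoints(np.asarray(uv,float).reshape(-1,1,2),K(c),c["D"])[:,0]
    return t,np.c_[x,np.ones(len(x))]@Rm.T
def onplane(n,uv,z,tcp=None):
    t,d=rays(n,uv,tcp); return t+d*((z-t[2])/d[:,2])[:,None]
def cloud(n,d,tcp=None):
    v,u=np.nonzero(d>0); t,r=rays(n,np.c_[u,v],tcp); return t+r*d[v,u][:,None],np.c_[u,v]
def look(n="wrist"):
    tcp=(np.array(telemetry.current_eef_pos()),np.array(telemetry.current_tcp_rot()))
    p,d=vision.snapshot(n); return p,d,tcp
E
python3 - <<'E'
from h import *
im=cv2.imread("pics/top0.png"); d=np.load("pics/top0.npy")
hsv=cv2.cvtColor(im,cv2.COLOR_BGR2HSV)
P,uv=cloud("top",d)
# rack wood mask
m=((hsv[...,0]>8)&(hsv[...,0]<28)&(hsv[...,1]>50)&(hsv[...,2]>120)).astype(np.uint8)
m[:,:195]=0;m[:175]=0;m[262:]=0;m[:,435:]=0
pts=np.argwhere(m)[:,::-1].astype(np.float32)
box=cv2.boxPoints(cv2.minAreaRect(pts)); print(box)
print(onplane("top",box,.01))
sel=(uv[:,0]>195)&(uv[:,0]<435)&(uv[:,1]>165)&(uv[:,1]<265)
Q=P[sel]; 
print(np.percentile(Q[:,2],[5,50,90,99]))
from collections import Counter
# cluster top points z>.08
H=np.zeros((400,640),np.uint8); H[uv[sel][:,1],uv[sel][:,0]]=((Q[:,2]>.085)&(Q[:,2]<.13)).astype(np.uint8)
n,l,s,c=cv2.connectedComponentsWithStats(H)
Z=np.zeros((400,640,3)); Z[uv[:,1],uv[:,0]]=P
for i in range(1,n):
    if s[i,4]>15:
        q=Z[l==i]; print(s[i],q.mean(0).round(4),q.min(0).round(3),q.max(0).round(3))
a=cv2.resize(im[165:265,195:435],None,fx=3.3,fy=3.3,interpolation=cv2.INTER_CUBIC)
s0=cv2.imread("pics/scene0.png")[125:245,190:480]; s0=cv2.resize(s0,(a.shape[1],int(120*a.shape[1]/290)))
o=np.vstack([a,s0])[:600]; print(o.shape); o=cv2.resize(o,None,fx=.89,fy=.89);cv2.imwrite("pics/crop.png",o)
E
```

```text
[[200.68234 239.12943]
 [205.19998 180.4    ]
 [427.4235  197.49411]
 [422.90585 256.22354]]
[[ 0.51321103  0.31569008  0.01      ]
 [ 0.63577253  0.31538916  0.01      ]
 [ 0.60716545 -0.14295261  0.01      ]
 [ 0.48776731 -0.1310328   0.01      ]]
[-0.00137098  0.00809719  0.04699612  0.11040462]
[256 180  12  52 384] [0.5664 0.1782 0.106 ] [0.522 0.172 0.086] [0.613 0.187 0.114]
[308 183   9  34 210] [0.5784 0.0876 0.1076] [0.551 0.081 0.085] [0.609 0.094 0.113]
[358 187   8  34 211] [ 0.5729 -0.0015  0.1077] [ 0.545 -0.008  0.085] [0.603 0.004 0.113]
[207 194  13  34 298] [0.5557 0.2672 0.1045] [0.527 0.262 0.085] [0.586 0.276 0.112]
[406 207   9  35 263] [ 0.5366 -0.0885  0.1058] [ 0.508 -0.096  0.086] [ 0.568 -0.083  0.114]
(600, 792, 3)
```

View pics/crop.png

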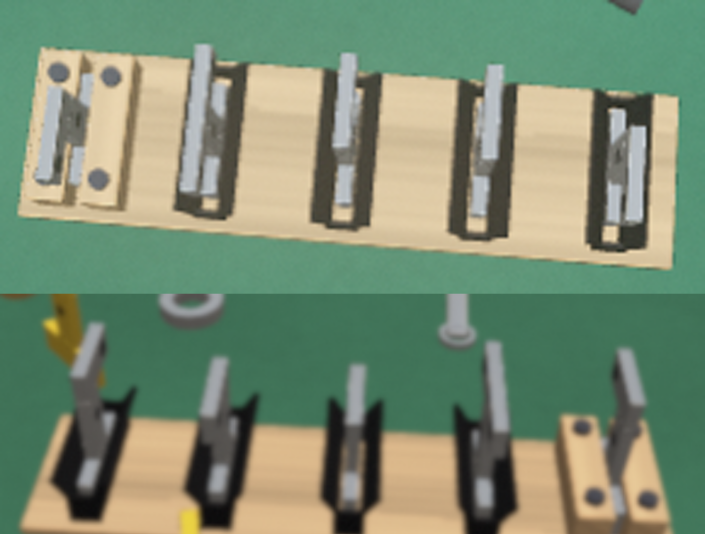

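Pattern arm points down in the top image (-x). In the top crop:
- (200,120) has arms on both sides, so it is the T and stays.
- (345,120) has its arm up (+x), so it is mirrored.
- (490,120) also has its arm up, so it is mirrored.
- (625,170) has its arm down, so it already matches.

The pocket positions I measured agree with the 90 mm spacing. I'll move above the two mirrored brackets and check with one close wrist look.

```bash
cat >> h.py <<'E'
TH=-0.053
def quat(flip=False,th=None):  # tool down, tool y along rack y (or -y)
    th=TH if th is None else th
    a=th+np.pi/2+(np.pi if flip else 0)
    y=np.array([np.cos(a),np.sin(a),0]); z=np.array([0,0,-1.]); x=np.cross(y,z)
    return R.from_matrix(np.c_[x,y,z]).as_quat()
E
python3 - <<'E'
from h import *
for f in(0,1):
  for p in([.5635,.0875,.07],[.5588,-.002,.07]): print(f,np.round(env.solve_ik(p,quat(f)),2))
env.goto([.56,.043,.26],quat(0))
p,d,tcp=look(); cv2.imwrite("pics/w1.png",p); np.savez("pics/w1.npz",d=d,p=tcp[0],q=tcp[1])
print(telemetry.current_time_s(),tcp[0])
P,uv=cloud("wrist",d,tcp)
H=np.zeros((400,640),np.uint8);Z=np.zeros((400,640,3));Z[uv[:,1],uv[:,0]]=P
H=((Z[...,2]>.1)&(Z[...,2]<.12)).astype(np.uint8)
n,l,s,c=cv2.connectedComponentsWithStats(H)
for i in range(1,n):
    if s[i,4]>60:
        q=Z[l==i]; uvq=np.argwhere(l==i)[:,::-1].astype(np.float32); (cc,sz,an)=cv2.minAreaRect(onplane("wrist",uvq,.11,tcp)[:,:2].astype(np.float32))
        print(s[i],np.median(q,0).round(4),np.percentile(q,2,axis=0).round(3),np.percentile(q,98,axis=0).round(3),'rect',np.round(cc,4),np.round(sz,4),round(an,1))
E
```

```text
0 [ 0.03  0.51  1.74 -0.    0.9  -1.48]
0 [-0.13  0.49  1.76 -0.    0.88 -1.64]
1 [ 0.03  0.51  1.74 -0.    0.9   1.66]
1 [-0.13  0.49  1.76 -0.    0.88  1.5 ]
2.3083 [0.55988715 0.04378771 0.25996973]
[ 432  139   23   85 1055] [0.5622 0.1785 0.1084] [0.521 0.173 0.101] [0.609 0.186 0.11 ] rect [0.5649 0.1775] [0.0139 0.0914] 86.6
[181 140  20  56 706] [ 0.5342 -0.0857  0.1084] [ 0.507 -0.093  0.1  ] [ 0.564 -0.081  0.11 ] rect [ 0.5354 -0.0848] [0.0139 0.0582] 86.5
[515 140  29  56 880] [0.5539 0.2682 0.1082] [0.526 0.264 0.101] [0.582 0.276 0.11 ] rect [0.5539 0.2661] [0.0177 0.058 ] 86.2
[270 170  12  54 545] [ 5.705e-01 -1.000e-04  1.085e-01] [ 0.543 -0.006  0.101] [0.6   0.006 0.11 ] rect [5.715e-01 1.000e-04] [0.0109 0.0597] 86.5
[352 171  13  53 538] [0.5762 0.0888 0.1085] [0.549 0.083 0.101] [0.606 0.095 0.11 ] rect [0.5767 0.0885] [0.0111 0.0586] 86.4
```

View pics/w1.png

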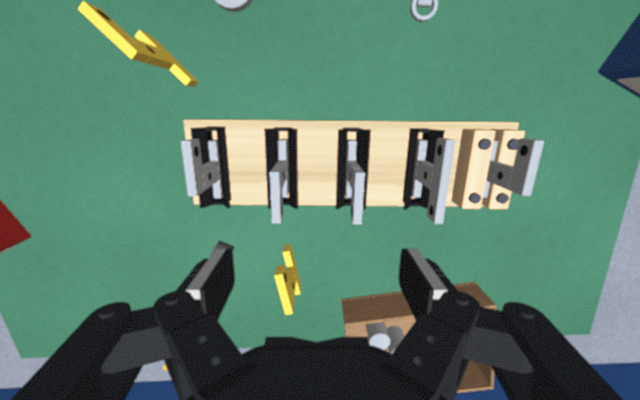

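The wrist view confirms it. The brackets at (280,195) and (357,195) have their arms towards +x (image down), and the pattern at (520,165) and the one at (195,165) point to -x. The T is at (435,170). Measured height is 0.1085–0.11 and top length 59 mm, both as expected. I'll flip the first one now.

```bash
sed -i 's/^TH=.*/TH=-0.061/' h.py; cat >> h.py <<'E'
F=lambda: np.array(telemetry.current_force())
def flip(c,place,zg=.066,up=.06):
    c=np.array(c);place=np.array(place)
    env.command_gripper(.045,60)
    env.goto([*c,.14],quat()); env.movel([*c,zg],.12)
    env.command_gripper(0,60); print("w",telemetry.current_grip_width(),"F",F().round(1))
    env.movel([*c,zg+up],.1); print("held",telemetry.current_grip_width(),F().round(1))
    env.goto([*place,zg+up],quat(True)); env.movel([*place,zg+.018],.1)
    env.pause(.2); f0=F(); print("f0",f0.round(1))
    z=zg+.018
    while z>zg-.004:
        z-=.002; env.movel([*place,z],.04); f=F()-f0
        if np.linalg.norm(f)>8: break
    print("stop",z-zg,f.round(1),np.round(telemetry.current_eef_pos(),4),telemetry.current_time_s())
E
python3 - <<'E'
from h import *
flip([.560,.0892],[.560,.0888])
E
```

```text
w 0.00912944971925095 F [-0.8  0.5  5.7]
held 0.009491493494934961 [-0.7 -0.4 -3.7]
f0 [ 0.2 -0.1 -2.8]
stop -1.3877787807814457e-17 [-0.8  0.   8.1] [0.5604 0.0888 0.0669] 10.95
```

The bracket touched down at exactly the original height. I'll release it and do the second one.

```bash
python3 - <<'E'
from h import *
env.command_gripper(.045); p=telemetry.current_eef_pos(); env.movel([p[0],p[1],.14],.12)
flip([.555,.0008],[.555,.0004])
if np.linalg.norm(F())>2: pass
env.command_gripper(.045); p=telemetry.current_eef_pos(); env.movel([p[0],p[1],.14],.12)
env.goto([.56,.043,.26],quat(True)) if False else env.goto([.55,.043,.26],quat(0))
p,d,tcp=look(); cv2.imwrite("pics/w2.png",cv2.resize(p[100:260,160:560],None,fx=2,fy=2))
P,uv=cloud("wrist",d,tcp);Z=np.zeros((400,640,3));Z[uv[:,1],uv[:,0]]=P
n,l,s,c=cv2.connectedComponentsWithStats(((Z[...,2]>.1)&(Z[...,2]<.125)).astype(np.uint8))
for i in range(1,n):
    if s[i,4]>60:
        q=Z[l==i]; print(s[i],np.median(q,0).round(4),np.percentile(q,2,axis=0).round(3),np.percentile(q,98,axis=0).round(3))
print(telemetry.current_time_s())
E
```

```text
w 0.009594752535539763 F [-0.2 -0.7  5.7]
held 0.009465020139699543 [-0.3  0.1 -3.4]
f0 [-0.3  0.2 -4.1]
stop -1.3877787807814457e-17 [-0.6 -0.   9.3] [5.555e-01 4.000e-04 6.690e-02] 22.7333
[272 146  12  56 572] [0.5348 0.0036 0.1085] [ 0.508 -0.003  0.101] [0.565 0.009 0.11 ]
[354 146  13  55 574] [0.5397 0.0903 0.1086] [0.513 0.085 0.102] [0.569 0.096 0.11 ]
[517 147  27  56 863] [0.553  0.2683 0.1082] [0.526 0.264 0.101] [0.582 0.277 0.11 ]
[ 432  148   23   83 1031] [0.5624 0.1786 0.1084] [0.521 0.173 0.101] [0.609 0.186 0.11 ]
[184 151  19  55 679] [ 0.5346 -0.0858  0.1083] [ 0.507 -0.093  0.101] [ 0.564 -0.081  0.11 ]
26.575
```

View pics/w2.png

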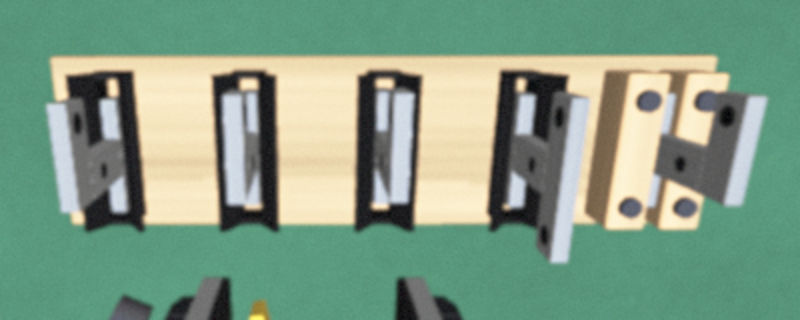

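All three brackets now point like the pattern (image up). The two turned ones, at crop (235,150) and (400,150), have their tops at 0.1085 m, the same as the untouched ones, so they are fully down. The T and the matching bracket haven't moved, and the gripper is clear.

```bash
python3 -c "
from bench import ticket; print(ticket.close_job())"
```

```text
the job is handed in; nothing more can be done
None
```

The two mirrored brackets (2nd and 3rd pockets from the pattern) are turned to match it and fully down in their own pockets, the matching bracket and the T were left alone, and the job was handed in at about 27 s.

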